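# Spring the spindle back into the roll holder

## Task

Fit the spring-loaded spindle back into the roll holder: press its brass sprung end against the tall cheek, lower it into the open-topped cup, then ease it back so that the black fixed pin goes fully home in the round cup of the other cheek, and let go. Then push the red keeper all the way across over the open-topped cup. Leave the other things where they stand.

Things in the scene. Friction and masses are not known exactly. Their poses are not given: they have to be found in the camera images.
- seat (a point): Roll holder, fixed: wooden base 115 x 218 mm (top 14 mm up), two white cheeks. Point = middle of the fitted spindle's axis, 100 mm above the worktop. z up; y along the fitted spindle, from the low cheek (round cup) to the tall cheek (open-topped cup); x level across. Cup backs are 178 mm apart, cup rims 156 mm.
- round_cup (a point): Place of the fixed pin's tip when fitted: inner face of the low cheek, 85 mm to -y of the seat point. Closed round cup: black ring, bore 24 mm, outside 34 mm, standing 10 mm out from the cheek; its centre is 6 mm above this point (the pin rests on the bottom of the bore). Cheek 10 mm thick, top 127 mm above the worktop. Axes as the seat's.
- open_cup (a point): Place of the plunger's tip when fitted: inner face of the tall cheek, 93 mm to +y of the seat point. Cup: slot 20 mm wide (x), open above and towards the seat, in a black block 12 mm deep (y); slot floor 93 mm, block top 110 mm above the worktop. Flush above the slot a smooth plate, 26 mm wide, rises to 160 mm: press the plunger on it and slide down. Axes as the seat's.
- spindle_center (a point): Middle of the loose spring spindle (140 g), lying with its axis level, 22 mm above the worktop. White round barrel 30 mm thick, 98 mm long, to be grasped across its middle, between grey square collars 44 x 44 mm (outer faces 57 mm from the middle). The point's x runs along the spindle to the brass sprung plunger; black fixed pin at the -x end. 186 mm long in all, plunger out.
- pin_tip (a point): Tip of the spindle's black fixed pin, 85 mm from the spindle's middle. Pin 12 mm in diameter, 28 mm long, last 4 mm tapered to 6 mm.
- plunger_tip (a point): Rounded tip of the spindle's brass sprung plunger, 14 mm in diameter; 101 mm from the spindle's middle when fully out. Pin and plunger are smooth and slippery.
- plunger (a joint): How far the plunger is pressed into the spindle, m: 0 out, 0.032 fully in. Fitted: 0.008. To bring the pin past the round cup's rim it must be over 0.018 (spindle's middle 10 to 24 mm to +y of the seat point; beyond that its collar meets the open cup's block). The spring pushes with 1.5 N at 0, 2.7 N at 0.008, 6.3 N at 0.032.
- keeper (a joint): Red sliding keeper on top of the open cup's block, m: 0 slid back beside the slot (open), 0.036 fully across the slot at its stop (closed). Slides towards the seat's +x with about 2 N of friction and stays where it is left.
- keeper_tab (a point): Middle of the keeper's upright red tab, 10 (x) x 20 (y) x 32 mm high, top 142 mm above the worktop. Push its -x face or pinch it, above the keeper's plate (top 116 mm). Axes as the seat's; with the keeper at 0 it is 55 mm to -x and 92 mm to +y of the seat point.
- lemon_mid (a point): Bystander: a yellow lemon, 83x58x58 mm; this point is its centre. Leave it alone.
- spice_jar_mid (a point): Bystander: a small spice jar with a red cap, 45 mm across, 108 mm high; this point is its centre. Leave it alone.
- honey_jar_mid (a point): Bystander: a honey jar with a dark lid, 65 mm across, 86 mm high; this point is its centre. Leave it alone.
- small_glass_mid (a point): Bystander: a small clear glass, 64 mm across, 72 mm high; this point is its centre. Leave it alone.

How it is judged:
By the outcome, as a careful person would: the job done as asked, in the order asked, and still so for the second after the job is handed in, with the robot touching nothing.
It also fails if it takes over 51 s, if anything falls off the work surface, if the arm or the gripper's body presses on something with over 40 N, if the wrist force passes 120 N, or if a joint passes its speed limit or range.

## Robot

A 7-joint arm with a two-finger parallel gripper is mounted at the origin on a cart in front of the work surface, level with it; the furniture and walls round the work are solid. World frame = base frame: x ahead of the robot, y to its left, z up, the work surface at z = 0. Lengths are in mm, angles in rad, forces in N, time in s.
With the tool pointing down it reaches from about 400 to 925 mm from the base axis. Payload 5.6 kg.
Tool frame: the origin (TCP) lies at the very end of the fingers, on their centre line; the grasp point (between the pads) lies 19 mm behind it; z points along the fingers, y is the line along which they close (so a half turn about z gives the same grasp; the last joint's range is limited). The gripper opens to 85 mm and grips with 20 to 120 N. Pads are 22 mm wide; open, the fingers measure 114 mm over their backs; the gripper's body (76 mm by 85 mm) begins 54 mm behind the grasp point. The pads swing forward as they close: fully open they stand 13 mm farther back than shut.
Start: joints at [1.237, 0.468, -0.012, 1.603, 0.006, 1.071, -0.056], TCP at [186.325, -622.73, 210.69] pointing down, gripper open.
Joint ranges: [-2.53, 2.53], [-0.31, 2.02], [-1.57, 1.55], [0.28, 2.44], [-1.29, 4.43], [0.15, 1.84], [-2.92, 2.92]. Speed limits (rad/s): [2.57, 2.57, 3.14, 3.14, 3.14, 3.14, 3.14].

## Interface

Orientations are given as a unit quaternion [w, x, y, z].
In Python, from workcell import ctrl, cams, job gives the robot as it stands.
- The arm moves only by the tool arm_command, never from a script. Its argument "series" is a list of rows, each a list of 3 entries, a list of its own where there are three numbers: the finger opening in cm, from 0 to 8.54, then the shift along the tool's x, y, z in cm, then the turn about the tool's z in degrees. A call has exactly 10 rows; each row shifts and turns the commanded pose from where the row before left it, along the tool's axes as they then stand; what a row does not reach is not made up. A row lasts 1/8 s, in which the tool goes at most 62.5 mm and 10.7 degrees, less where a joint would pass 70% of its speed; a pose out of reach is approached as far as the arm can. A call with a gripper value outside its range is refused whole. The fingers move at their own pace and stop on an object; the grip force is fixed at half the most. Time passes only in rows, so rows that do not move let the fingers close, or fill a call up. It gives the time, the measured TCP pose, the force, the opening and the grip force at its end, in the units of the state.
- ctrl.observe(): the state, without advancing time (a new reading comes with each control period).
- cams.camera(name): name is "side" or "top"; returns (picture, depth): 480x640x3 uint8, blue, green, red; 480x640 float32, mm along the optical axis (not along the pixel's ray), 0 where there is no reading.
- cams.get_calibration(name): a dict with "fov_y" (degrees; the focal length in pixels is half the picture's height over the tangent of half this angle, whatever the lens; pixels are square), "cx", "cy" (the principal point, pixels), "origin" and "rotation" of the camera in the world. Camera axes: x right, y up, looking along -z (the intrinsics and any distortion apply to the point x, -y, -z); pixel columns grow to the right and rows downward; lengths in mm; the calibration is good to about 2 mm. A picture is of the moment at which its call begins. get_calibration takes no time and is no camera call.
- job.job_done(): hands the job in; it is judged then, once.
The state is a dict: "clock": time; "joint_pos": joint angles; "joint_vel": joint speeds; "tau": joint torques, N m; "tool_pos": TCP position; "eef_rot": TCP orientation; "contact_force": force on the tool from outside, world axes, zero at the start; "wrist_torque": the same for the moment, N m; "opening": opening from 0.0 (shut) to 1.0 (fully open); "grasp_force": force on a finger pad.
Only numpy, scipy, OpenCV 4.12 (cv2) and the standard library are available. Lean on these libraries where they do the work, as an engineer would, in place of code of your own. Each camera call takes 0.05 s, during which the arm holds its last target. There are 200 camera calls.

## Working session

There is one attempt and no reset: what is moved stays moved. The work goes in short steps, Python scripts to look and compute and a tool call to move; the robot and the scene stay as the last step left them, time stands still between calls to the robot, and variables do not carry over. Pictures are saved under pics/ and viewed, at most 12 in all, crops included, and the job is handed in when it is done.

Besides the shell and the picture viewer there is one more tool, called after ">>>" as a command line: name --argument value ..., lists and objects as JSON in quotes. arm_command: Moves the arm, as the interface text tells. Its arguments: {"type":"object","properties":{"series":{"type":"array"}},"required":["series"]}

```bash
mkdir -p pics; ls; python3 - <<'E'
from workcell import ctrl,cams,job
import cv2,numpy as np
s=ctrl.observe();print(s)
for n in("top","side"):
    p,d=cams.camera(n);cv2.imwrite(f"pics/{n}0.png",p);np.save(f"pics/{n}0.npy",d)
    print(n,cams.get_calibration(n))
E
```

```text
pics
{'clock': 0.0, 'joint_pos': array([ 1.23701397,  0.4684371 , -0.01159361,  1.60366808,  0.00602051,
        1.07140465, -0.0563082 ]), 'joint_vel': array([ 0.00092366,  0.00069258, -0.00042202, -0.00073219,  0.00066763,
        0.00095062,  0.00091643]), 'tau': array([-2.16563631e-04, -5.32385695e+01,  2.14792154e-02, -2.51302367e+01,
        1.14520441e-02,  7.65616220e-03, -1.07044903e-05]), 'tool_pos': array([ 186.09594692, -622.13779585,  209.68109063]), 'eef_rot': array([-9.17670795e-04,  9.89453963e-01,  1.44844637e-01, -2.10817853e-04]), 'contact_force': array([ 0.10537636, -0.7783106 ,  0.61353096]), 'wrist_torque': array([ 0.00739606, -0.01794061,  0.01214327]), 'grasp_force': 0.0, 'opening': 1.0025868096593749}
top {'fov_y': 44.355894483092584, 'cx': 313.8503734440054, 'cy': 234.14720420034558, 'origin': array([ 303.6882416 ,   71.78208399, 1557.8974544 ]), 'rotation': array([ 0.71368154,  0.06610816, -0.04878192, -0.69563546])}
side {'fov_y': 52.557696967561775, 'cx': 323.29695524431486, 'cy': 248.53107460347644, 'origin': array([ 516.02976995, 1162.85003007,  996.88137019]), 'rotation': array([-0.00162947, -0.01197782,  0.4269139 ,  0.90421148])}
```

View pics/top0.png

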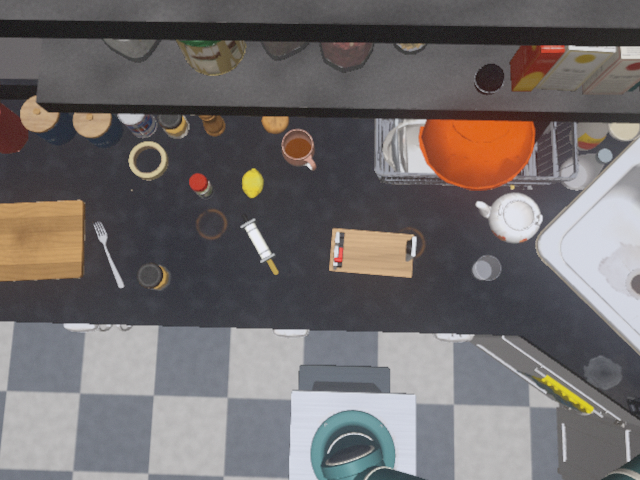

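View pics/side0.png

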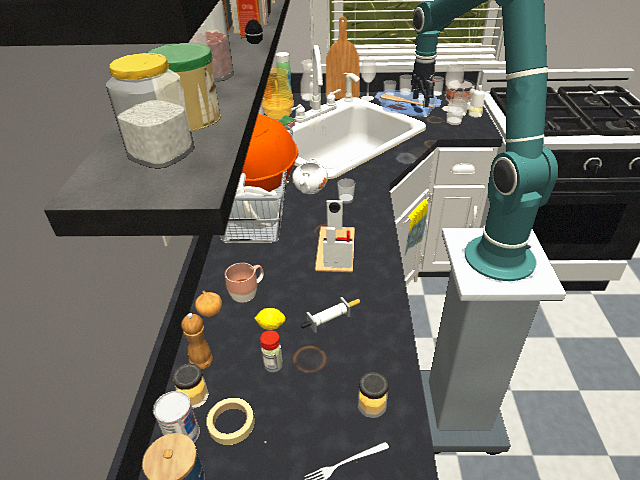

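The top view shows the holder at (372,253) with the tall cheek and red keeper at the left (+y), and the spindle at (260,247) with its brass end at (275,271). I'll enlarge both views.

```bash
cat > h.py <<'E'
import numpy as np,cv2
from workcell import ctrl,cams,job
from scipy.spatial.transform import Rotation as R
def ray(n,u,v):
    c=cams.get_calibration(n);f=240/np.tan(np.radians(c["fov_y"]/2))
    w,x,y,z=c["rotation"];M=R.from_quat([x,y,z,w]).as_matrix()
    return c["origin"],M@np.array([(u-c["cx"])/f,-(v-c["cy"])/f,-1])
def onz(n,u,v,z):
    o,r=ray(n,u,v);return o+r*(z-o[2])/r[2]
def dep(n,u,v,d):
    o,r=ray(n,u,v);return o+r*d[int(round(v)),int(round(u))]
def proj(n,P):
    c=cams.get_calibration(n);f=240/np.tan(np.radians(c["fov_y"]/2))
    w,x,y,z=c["rotation"];q=R.from_quat([x,y,z,w]).as_matrix().T@(np.array(P,float)-c["origin"])
    return c["cx"]-f*q[0]/q[2],c["cy"]+f*q[1]/q[2]
def crop(im,x0,x1,y0,y1,k):return cv2.resize(im[y0:y1,x0:x1],None,fx=k,fy=k,interpolation=cv2.INTER_CUBIC)
E
python3 - <<'E'
from h import *
t=cv2.imread("pics/top0.png");s=cv2.imread("pics/side0.png")
a=crop(t,325,425,222,284,8);cv2.imwrite("pics/c1.png",a)
b=np.zeros((600,800,3),np.uint8)
b[:560,:400]=crop(t,235,285,212,282,8)
q=crop(s,300,366,195,275,6);b[:480,400:796]=q
cv2.imwrite("pics/c2.png",b)
E
```

```text
(no output)
```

View pics/c1.png

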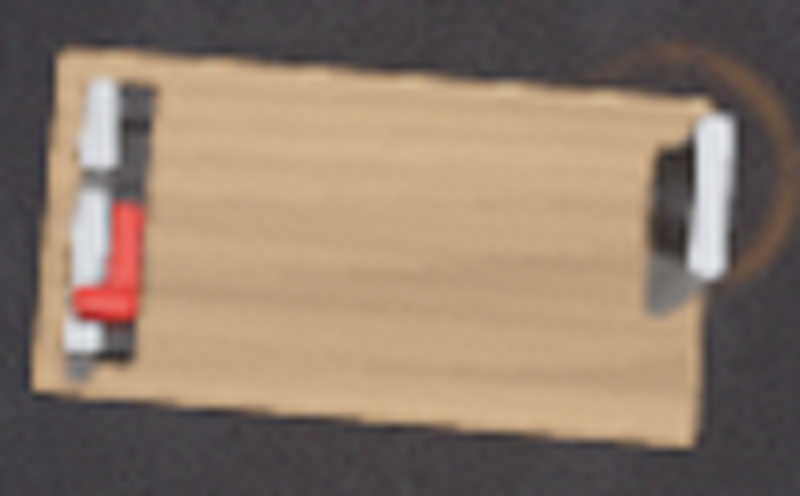

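View pics/c2.png

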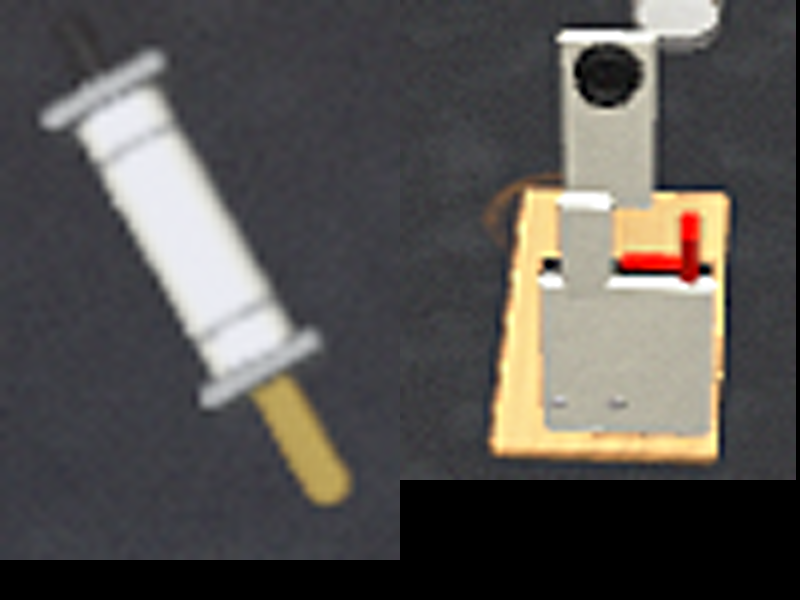

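```bash
python3 - <<'E'
from h import *
d=np.load("pics/top0.npy");ds=np.load("pics/side0.npy")
f=lambda X,Y:(325+(X+.5)/8-.5,222+(Y+.5)/8-.5)
g=lambda X,Y:(235+(X+.5)/8-.5,212+(Y+.5)/8-.5)
np.set_printoptions(precision=1,suppress=True)
B=[onz("top",*f(*p),14) for p in((60,48),(715,100),(695,447),(33,390))]
for i in range(4):
    e=B[i]-B[(i+1)%4];print("base",B[i],np.linalg.norm(e),np.degrees(np.arctan2(e[1],e[0])))
print("basec",sum(B)/4)
lo=onz("top",*f(693.5,195),127);hi=onz("top",*f(118,123),160);
hi2=onz("top",*f(85,123),160)
tab=onz("top",*f(105,304),142)
print("lowinner",lo,"platecorner",hi,hi2,"tab",tab)
e=hi-lo;print(np.hypot(e[0],e[1]),np.degrees(np.arctan2(e[1],e[0])))
for n,p,z in(("colA",(103,90),44),("colB",(262,368),44),("pltip",(332,492),22),("pintip",(65,20),22),("bar1",(125,130),37),("bar2",(245,325),37)):
    print(n,onz("top",*g(*p),z),dep("top",*g(*p),d))
# side
h=lambda X,Y:(300+(X-400+.5)/6-.5,195+(Y+.5)/6-.5)
print("side plate top c(outer edge?)",onz("side",*h(585,203),160),"cup ctr",onz("side",*h(608,75),106),"tab top",onz("side",*h(691,213),142), "baseBL",onz("side",*h(492,453),14),onz("side",*h(717,460),14))
print("lem/spice",onz("top",253,183,29))
E
```

```text
base [575.5  65.3  14. ] 217.40015000133883 86.73585041637726
base [ 563.1 -151.8   14. ] 115.39998816413949 -3.2400168208626297
base [ 447.9 -145.3   14. ] 217.24157928345636 -93.4983700643113
base [461.2  71.6  14. ] 114.51210522844818 176.84041893715977
basec [511.9 -40.1  14. ]
lowinner [ 514.5 -128.9  127. ] platecorner [527.3  48.  160. ] [527.1  57.9 160. ] tab [474.7  50.4 142. ]
177.2946409172069 85.85510530753002
colA [577.7 287.4  44. ] [576.3 286.3  51.6]
colB [487.3 231.5  44. ] [487.  231.2  46.2]
pltip [449.7 209.2  22. ] [448.8 208.4  31.1]
pintip [605.  304.3  22. ] [603.8 303.3  28.3]
bar1 [565.7 280.5  37. ] [566.2 280.9  34.3]
bar2 [502.1 238.3  37. ] [502.2 238.4  36.6]
side plate top c(outer edge?) [527.3  55.7 160. ] cup ctr [ 515.9 -129.3  106. ] tab top [476.3  40.5 142. ] baseBL [575.7  70.5  14. ] [462.7  76.8  14. ]
lem/spice [689.  279.5  29. ]
```

The pictures agree. The seat is near (521,-44.5) with its y axis at 86.5°. The spindle's middle is near (533.5,260), and its plunger points along 211.6°.

```bash
cat >> h.py <<'E'
S=np.array([521.,-44.5]);A=np.radians(86.5);EY=np.array([np.cos(A),np.sin(A)]);EX=np.array([EY[1],-EY[0]])
def pose():
    s=ctrl.observe();w,x,y,z=s["eef_rot"];M=R.from_quat([x,y,z,w]).as_matrix()
    return [*s["tool_pos"],np.degrees(np.arctan2(M[1,1],M[0,1]))]
def plan(wps,op,p=None):
    """wps: (x,y,z,psi) one per row; prints rows rounded with error feedback"""
    c=np.array(p if p is not None else pose(),float);rows=[]
    for w in wps:
        d=np.array(w)-c;a=np.radians(c[3]);ty=np.array([np.cos(a),np.sin(a)]);tx=np.array([-ty[1],ty[0]])
        sh=np.round([d[:2]@tx/10,d[:2]@ty/10,-d[2]/10],2);tn=-round((d[3]+180)%360-180,1) if abs(d[3])>180 else -round(d[3],1)
        rows.append([op,[float(v)+0 for v in sh],float(tn)+0])
        c[:2]+=10*(sh[0]*tx+sh[1]*ty);c[2]-=10*sh[2];c[3]-=tn
    for i in range(0,len(rows),10):print(str(rows[i:i+10]).replace(" ",""))
    return c
def lerp(a,b,n):return [np.array(a)+(np.array(b)-a)*t for t in np.arange(1,n+1)/n]
E
python3 - <<'E'
from h import *
p=pose();print(p)
w=[]
for i in range(1,31):
    t=i/30;t=t*t*(3-2*t)*.5+.5*t
    r=650+(593.3-650)*t;a=np.radians(-73.4+(26.0+73.4)*t);z=np.interp(i,[0,8,22,30],[210,260,260,120])
    w.append([r*np.cos(a),r*np.sin(a),z,p[3]+(121.6-p[3])*t])
print(plan(w,8.5))
E
```

```text
[np.float64(186.1650876609751), np.float64(-622.206893451519), np.float64(209.81144318519003), np.float64(-73.33914690725393)]
[[8.5,[1.99,-0.08,-0.64],-3.6],[8.5,[2.41,-0.09,-0.63],-4.1],[8.5,[2.73,-0.01,-0.62],-4.8],[8.5,[3.03,0.1,-0.63],-5.2],[8.5,[3.28,0.25,-0.62],-5.8],[8.5,[3.5,0.44,-0.63],-6.1],[8.5,[3.68,0.64,-0.62],-6.6],[8.5,[3.83,0.9,-0.63],-6.9],[8.5,[3.92,1.15,0.0],-7.2],[8.5,[3.96,1.43,0.0],-7.5]]
[[8.5,[3.97,1.73,0.0],-7.6],[8.5,[3.92,2.01,0.0],-7.9],[8.5,[3.83,2.3,0.0],-8.0],[8.5,[3.69,2.57,0.0],-8.1],[8.5,[3.51,2.82,0.0],-8.1],[8.5,[3.29,3.05,0.0],-8.1],[8.5,[3.05,3.23,0.0],-8.1],[8.5,[2.77,3.4,0.0],-7.9],[8.5,[2.49,3.5,0.0],-7.9],[8.5,[2.19,3.57,0.0],-7.7]]
[[8.5,[1.88,3.58,0.0],-7.4],[8.5,[1.58,3.56,0.0],-7.3],[8.5,[1.3,3.49,1.75],-6.9],[8.5,[1.02,3.37,1.75],-6.5],[8.5,[0.77,3.21,1.75],-6.2],[8.5,[0.56,3.01,1.75],-5.7],[8.5,[0.37,2.78,1.75],-5.3],[8.5,[0.21,2.51,1.75],-4.7],[8.5,[0.09,2.21,1.75],-4.2],[8.5,[0.01,1.88,1.75],-3.5]]
[533.2704538  260.04825496 120.01144319 121.56085309]
```

>>> arm_command --series '[[8.5,[2,-0.1,-0.6],-3.6],[8.5,[2.4,-0.1,-0.6],-4.1],[8.5,[2.7,0,-0.6],-4.8],[8.5,[3,0.1,-0.6],-5.2],[8.5,[3.3,0.3,-0.6],-5.8],[8.5,[3.5,0.4,-0.6],-6.1],[8.5,[3.7,0.6,-0.6],-6.6],[8.5,[3.8,0.9,-0.6],-6.9],[8.5,[3.9,1.2,-0.2],-7.2],[8.5,[4,1.4,0],-7.5]]'

```text
clock: 1.35
tool_pos: [457.9, -437.6, 261.4]
eef_rot: [0.001, 0.794, 0.608, 0.0]
contact_force: [-0.0, -0.4, 0.5]
opening: 0.993
grasp_force: 0.0
```

>>> arm_command --series '[[8.5,[4,1.7,0],-7.6],[8.5,[3.9,2,0],-7.9],[8.5,[3.8,2.3,0],-8],[8.5,[3.7,2.6,0],-8.1],[8.5,[3.5,2.8,0],-8.1],[8.5,[3.3,3,0],-8.1],[8.5,[3,3.2,0],-8.1],[8.5,[2.8,3.4,0],-7.9],[8.5,[2.5,3.5,0],-7.9],[8.5,[2.2,3.6,0],-7.7]]'

```text
clock: 2.6
tool_pos: [608.0, -33.9, 261.3]
eef_rot: [0.0, 0.222, 0.975, 0.0]
contact_force: [-0.1, -0.4, -0.5]
opening: 1.002
grasp_force: 0.0
```

>>> arm_command --series '[[8.5,[1.9,3.6,0],-7.4],[8.5,[1.6,3.6,0],-7.3],[8.5,[1.3,3.5,1.7],-6.9],[8.5,[1,3.4,1.7],-6.5],[8.5,[0.8,3.2,1.7],-6.2],[8.5,[0.6,3,1.7],-5.7],[8.5,[0.4,2.8,1.7],-5.3],[8.5,[0.2,2.5,1.7],-4.7],[8.5,[0.1,2.2,1.7],-4.2],[8.5,[0,1.9,1.7],-3.5]]'

```text
clock: 3.85
tool_pos: [530.6, 262.1, 124.1]
eef_rot: [0.0, -0.274, 0.962, 0.0]
contact_force: [-0.2, 0.8, -0.2]
opening: 1.001
grasp_force: 0.0
```

```bash
python3 - <<'E'
from h import *
p=pose();print(p)
t=[533.5,260,4,121.6]
up=[533.5,260,50,121.6]
print(plan(lerp(p,up,4)+lerp(up,t,6),8.5))
E
```

```text
[np.float64(530.5511551098153), np.float64(262.05157099219645), np.float64(124.12078452776818), np.float64(121.84409922008648)]
[[8.5,[-0.04,-0.08,1.85],0.1],[8.5,[-0.03,-0.08,1.86],0.0],[8.5,[-0.04,-0.09,1.85],0.1],[8.5,[-0.03,-0.08,1.85],0.0],[8.5,[0.0,0.0,0.77],0.0],[8.5,[0.0,0.0,0.77],0.0],[8.5,[0.0,0.0,0.76],0.0],[8.5,[0.0,0.0,0.77],0.0],[8.5,[0.0,0.0,0.77],0.0],[8.5,[0.0,0.0,0.76],0.0]]
[533.47784701 259.98195664   4.02078453 121.64409922]
```

>>> arm_command --series '[[8.5,[-0.1,-0.3,2],0.2],[8.5,[0,0,2],0],[8.5,[0,0,2],0],[8.5,[0,0,1.8],0],[8.5,[0,0,1.4],0],[8.5,[0,0,1],0],[8.5,[0,0,0.8],0],[8.5,[0,0,0.6],0],[8.5,[0,0,0],0],[8.5,[0,0,0],0]]'

```text
clock: 5.1
tool_pos: [533.9, 258.6, 9.0]
eef_rot: [0.0, -0.27, 0.963, 0.0]
contact_force: [-0.2, 0.4, 0.0]
opening: 0.995
grasp_force: 0.0
```

```bash
python3 - <<'E'
from h import *
print(pose())
t,_=cams.camera("top");s,_=cams.camera("side")
b=np.zeros((560,800,3),np.uint8)
b[:560,:400]=crop(t,235,285,212,282,8)
q=crop(s,290,370,270,350,5);b[:400,400:]=q
cv2.imwrite("pics/c3.png",b)
E
```

```text
[np.float64(533.9065661370024), np.float64(258.5732763844803), np.float64(9.026114160058093), np.float64(121.35527188914949)]
```

View pics/c3.png

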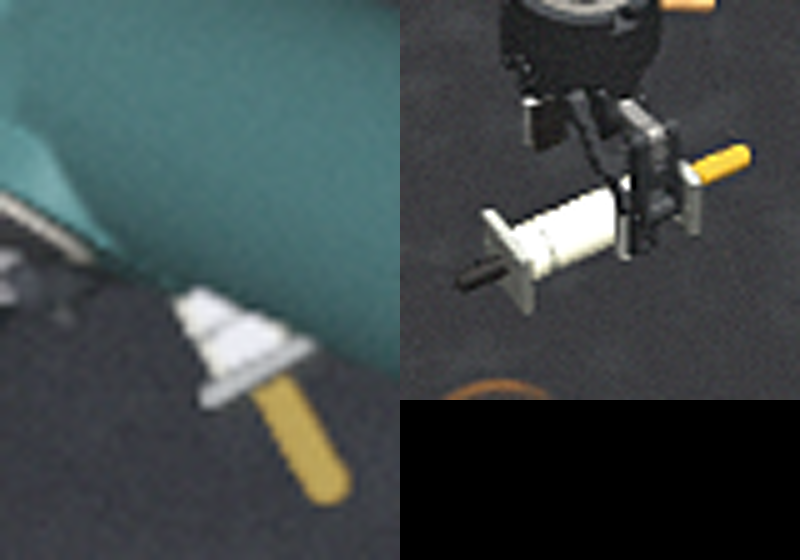

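The open fingers straddle the barrel, with the near finger at crop (650,190) between the collars. Now lower the last bit, close and lift.

>>> arm_command --series '[[8.5,[0,0,0.3],0],[8.5,[0,0,0.3],0],[2,[0,0,0],0],[2,[0,0,0],0],[2,[0,0,0],0],[2,[0,0,0],0],[2,[0,0,0],0],[2,[0,0,0],0],[2,[0,0,0],0],[2,[0,0,0],0]]'

```text
clock: 6.45
tool_pos: [533.8, 258.6, 3.2]
eef_rot: [0.0, -0.27, 0.963, -0.0]
contact_force: [-1.1, -2.6, 5.4]
opening: 0.302
grasp_force: 58.7
```

```bash
python3 - <<'E'
from h import *
p=pose();print(p)
# lift then carry to s=-25, spindle axis z 150 (tcp 150-19)
yf=121.6-125.1
T=[*(S-25*EY),175,yf]
w=lerp(p,[*p[:2],120,p[3]],6)
a=np.array(w[-1]);b=np.array(T)
for i in range(1,25):
    t=i/24;t=t*t*(3-2*t)*.4+.6*t
    q=a+(b-a)*t;q[:2]=q[:2]+0.0*t;w.append(q)
print(plan(w,2.0))
E
```

```text
[np.float64(533.7655238210692), np.float64(258.5936518272382), np.float64(3.237081423753438), np.float64(121.3627686385971)]
[[2.0,[0.0,0.0,-1.95],0.0],[2.0,[0.0,0.0,-1.94],0.0],[2.0,[0.0,0.0,-1.95],0.0],[2.0,[0.0,0.0,-1.94],0.0],[2.0,[0.0,0.0,-1.95],0.0],[2.0,[0.0,0.0,-1.95],0.0],[2.0,[0.49,-0.74,-0.14],3.4],[2.0,[0.52,-0.87,-0.17],3.8],[2.0,[0.5,-1.01,-0.19],4.3],[2.0,[0.47,-1.13,-0.21],4.7]]
[[2.0,[0.4,-1.26,-0.22],5.0],[2.0,[0.31,-1.37,-0.24],5.3],[2.0,[0.19,-1.46,-0.24],5.6],[2.0,[0.04,-1.52,-0.26],5.8],[2.0,[-0.11,-1.57,-0.26],6.0],[2.0,[-0.28,-1.58,-0.27],6.1],[2.0,[-0.45,-1.56,-0.27],6.2],[2.0,[-0.62,-1.52,-0.28],6.2],[2.0,[-0.79,-1.44,-0.27],6.3],[2.0,[-0.93,-1.34,-0.27],6.2]]
[[2.0,[-1.05,-1.21,-0.27],6.1],[2.0,[-1.15,-1.07,-0.27],5.9],[2.0,[-1.22,-0.92,-0.25],5.8],[2.0,[-1.26,-0.75,-0.25],5.6],[2.0,[-1.26,-0.61,-0.23],5.4],[2.0,[-1.24,-0.45,-0.22],5.0],[2.0,[-1.19,-0.32,-0.21],4.7],[2.0,[-1.11,-0.21,-0.19],4.2],[2.0,[-1.01,-0.11,-0.17],3.9],[2.0,[-0.88,-0.04,-0.15],3.4]]
[519.44039159 -69.42816858 175.03708142  -3.53723136]
```

>>> arm_command --series '[[2,[0,0,-1.5],0],[2,[0,0,-3],0],[2,[0,0,-4],0],[2,[0,0,-4],0],[2,[0,0,-4],0],[2,[0,0,-3.3],0],[2,[0.5,-0.7,0],3.4],[2,[0.5,-0.9,0],3.8],[2,[0.5,-1,0],4.3],[2,[0.5,-1.1,0],4.7]]'

```text
clock: 7.7
tool_pos: [531.1, 216.0, 201.1]
eef_rot: [0.0, -0.131, 0.991, -0.0]
contact_force: [-0.6, 1.1, -1.7]
opening: 0.309
grasp_force: 58.8
```

>>> arm_command --series '[[2,[0.4,-1.3,0],5],[2,[0.3,-1.4,0],5.3],[2,[0.2,-1.5,0],5.6],[2,[0,-1.5,0],5.8],[2,[-0.1,-1.6,0],6],[2,[-0.3,-1.6,0],6.1],[2,[-0.5,-1.6,0],6.2],[2,[-0.6,-1.5,0],6.2],[2,[-0.8,-1.4,0],6.3],[2,[-0.9,-1.3,0],6.2]]'

```text
clock: 8.95
tool_pos: [525.5, 60.9, 201.1]
eef_rot: [0.0, 0.372, 0.928, 0.0]
contact_force: [-0.6, 0.8, -1.4]
opening: 0.308
grasp_force: 58.8
```

>>> arm_command --series '[[2,[-1.1,-1.2,0],6.1],[2,[-1.2,-1.1,0],5.9],[2,[-1.2,-0.9,0],5.8],[2,[-1.3,-0.8,0],5.6],[2,[-1.3,-0.6,0],5.4],[2,[-1.2,-0.5,0],5],[2,[-1.2,-0.3,0],4.7],[2,[-1.1,-0.2,0],4.2],[2,[-1,-0.1,0],3.9],[2,[-0.9,0,0],3.4]]'

```text
clock: 10.2
tool_pos: [520.6, -71.5, 201.0]
eef_rot: [-0.0, 0.729, 0.684, 0.0]
contact_force: [0.3, 0.6, -1.8]
opening: 0.31
grasp_force: 58.8
```

```bash
python3 - <<'E'
from h import *
p=pose();print(p,ctrl.observe()["contact_force"])
T=[*(S-22*EY),142-17,-3.5]
print(plan(lerp(p,T,8),2.0))
t,_=cams.camera("top");s,_=cams.camera("side")
b=np.zeros((560,800,3),np.uint8)
b[:440,:400]=crop(t,320,430,205,326,4)[:440,:400]
b[:480,400:]=crop(s,300,366,190,270,6)[:480,:400] if 0 else cv2.copyMakeBorder(crop(s,300,366,190,270,6),0,0,0,4,0)
cv2.imwrite("pics/c4.png",b)
E
```

```text
[np.float64(520.5839074192913), np.float64(-71.54994133462299), np.float64(200.99123420726625), np.float64(-3.6567896037981558)] [ 0.33325951  0.62715457 -1.80388029]
[[2.0,[0.06,-0.02,0.95],0.0],[2.0,[0.07,-0.01,0.95],0.0],[2.0,[0.06,-0.02,0.95],-0.1],[2.0,[0.06,-0.01,0.95],0.0],[2.0,[0.06,-0.02,0.95],0.0],[2.0,[0.07,-0.01,0.95],0.0],[2.0,[0.06,-0.02,0.95],0.0],[2.0,[0.06,-0.01,0.95],-0.1]]
[519.69977245 -66.48446463 124.99123421  -3.4567896 ]
```

View pics/c4.png

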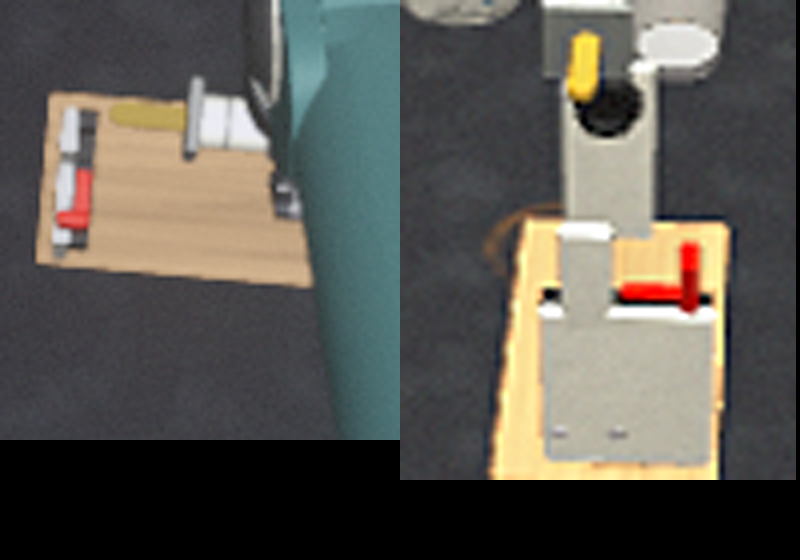

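The plunger tip shows at top-crop (112,114) and side-crop (579,92). I'll compare with the prediction.

```bash
python3 - <<'E'
from h import *
p=pose();print(p)
tt=(320+112.5/4-.5,205+114.5/4-.5);ts=(300+179/6-.5,190+92/6-.5)
co=(320+196/4-.5,205+116/4-.5)
for z in(214,218,222):
    a=onz("top",*tt,z);b=onz("side",*ts,z);print(z,a,b)
o1,r1=ray("top",*tt);o2,r2=ray("side",*ts)
k=np.linalg.lstsq(np.c_[r1,-r2],o2-o1,rcond=None)[0]
m1,m2=o1+k[0]*r1,o2+k[1]*r2;print("tri",m1,m2)
m=(m1+m2)/2-np.r_[S,0];print("tip in seat frame x,y",m[:2]@EX,m[:2]@EY, "tcp",(np.array(p[:2])-S)@EX,(np.array(p[:2])-S)@EY)
E
```

```text
[np.float64(520.6710506497852), np.float64(-72.45735846849644), np.float64(200.81780092684517), np.float64(-3.660921809758674)]
214 [528.08815139  29.86798602 214.        ] [529.83600291  15.86469808 214.        ]
218 [527.42024355  29.99273988 218.        ] [529.7654623   21.72502572 218.        ]
222 [526.75233572  30.11749374 222.        ] [529.69492168  27.58535335 222.        ]
tri [526.5844172   30.14885807 223.00563885] [529.66793054  29.82770628 223.53053076]
tip in seat frame x,y 2.5654812796666318 74.78438902056352 tcp 1.378420110386547 -27.925294236772118
```

Offsets are small: 2 mm in x and under 1° in yaw. Tool x is now seat y, and tool y is seat x. I'll descend in front of the plate at s≈-15.

>>> arm_command --series '[[2,[0.4,-0.1,0.4],-0.2],[2,[0.4,-0.1,0.8],-0.2],[2,[0.3,0,1.1],0],[2,[0.1,0,1.2],0],[2,[0,0,1.2],0],[2,[0,0,1.1],0],[2,[0,0,0.9],0],[2,[0,0,0.6],0],[2,[0,0,0.4],0],[2,[0,0,0],0]]'

```text
clock: 11.55
tool_pos: [519.5, -59.4, 123.5]
eef_rot: [-0.0, 0.726, 0.687, -0.0]
contact_force: [0.1, 0.5, -1.5]
opening: 0.304
grasp_force: 58.7
```

```bash
python3 - <<'E'
from h import *
p=pose();print(p,(np.array(p[:2])-S)@EX,(np.array(p[:2])-S)@EY,ctrl.observe()["contact_force"])
t,_=cams.camera("top");s,_=cams.camera("side")
b=np.zeros((600,800,3),np.uint8)
b[:496,:400]=crop(t,325,375,215,277,8)
b[:480,400:]=crop(s,315,365,190,250,8)
cv2.imwrite("pics/c5.png",b)
E
```

```text
[np.float64(519.502503217209), np.float64(-59.36108879293253), np.float64(123.54959556346576), np.float64(-3.146963010313683)] -0.5874558827221463 -14.924789858210712 [ 0.08854307  0.53724386 -1.47838879]
```

View pics/c5.png

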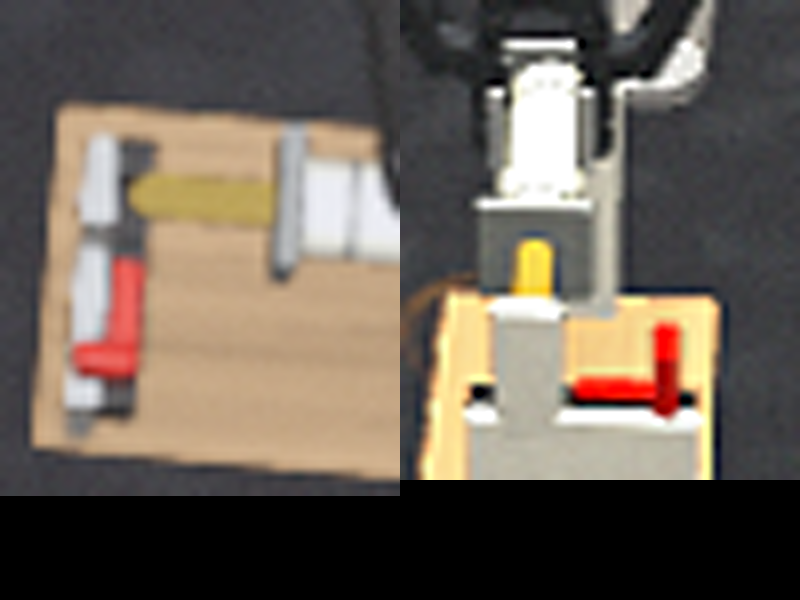

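```bash
python3 - <<'E'
from h import *
f=lambda X,Y:(325+(X+.5)/8-.5,215+(Y+.5)/8-.5)
h=lambda X,Y:(315+(X-400+.5)/8-.5,190+(Y+.5)/8-.5)
for n,q in(("tip top",onz("top",*f(133,197),142)),("plate top",onz("top",*f(119,180),160)),("coll",onz("top",*f(291,200),142)),("tip side",onz("side",*h(533,268),149)),("plate side",onz("side",*h(528,303),160)),("coll side",onz("side",*h(535,203),164))):
    m=q[:2]-S;print(n,q,m@EX,m@EY)
E
```

```text
tip top [524.79652573  42.985742   142.        ] -1.5514323398684637 87.55433580980687
plate top [527.0506378   47.65452711 160.        ] 0.4134528519610189 92.35202293744963
coll [525.02313792  -4.96845606 142.        ] 1.6022909363643594 39.70341633655112
tip side [525.20803988  15.12893596 149.        ] 0.5599315826162364 59.77461066693069
plate side [526.862923    51.02271532 160.        ] 0.020465200655151432 95.70246909123391
coll side [524.335651    -4.74699576 164.        ] 0.9025664914294624 39.88249349280351
```

>>> arm_command --series '[[2,[0.2,0.05,0],0.2],[2,[0.3,0,0],0.2],[2,[0.4,0,0],0],[2,[0.4,0,0],0],[2,[0.4,0,0],0],[2,[0.4,0,0],0],[2,[0.4,0,0],0],[2,[0.3,0,0],0],[2,[0.3,0,0],0],[2,[0,0,0],0]]'

```text
clock: 12.9
tool_pos: [522.0, -28.7, 123.7]
eef_rot: [0.0, 0.729, 0.685, -0.0]
contact_force: [0.7, -5.3, -1.2]
opening: 0.307
grasp_force: 58.8
```

```bash
python3 - <<'E'
from h import *
p=pose();print(p,(np.array(p[:2])-S)@EX,(np.array(p[:2])-S)@EY,ctrl.observe()["contact_force"])
t,_=cams.camera("top");s,_=cams.camera("side")
b=np.zeros((600,800,3),np.uint8)
b[:496,:400]=crop(t,325,375,215,277,8)
b[:480,400:]=crop(s,315,365,190,250,8)
cv2.imwrite("pics/c6.png",b)
E
```

```text
[np.float64(522.0318442421665), np.float64(-28.711978790513523), np.float64(123.6946556920982), np.float64(-3.547120426534609)] 0.06608400767310034 15.821565951422658 [ 0.69329511 -5.28236103 -1.21713679]
```

View pics/c6.png

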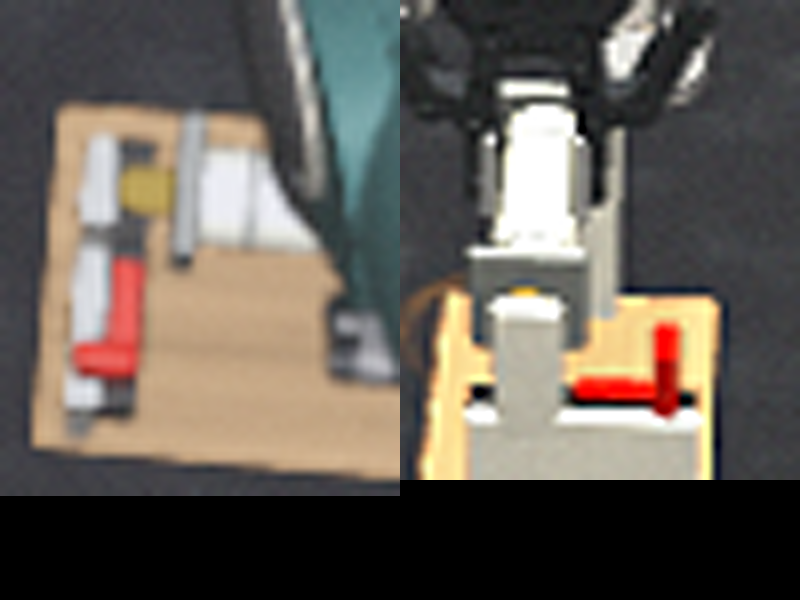

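The plunger is pressed against the plate (5.5 N, about 26 mm in) and centred in both views. Now lower it.

>>> arm_command --series '[[2,[0,0,0.3],0],[2,[0,0,0.5],0],[2,[0,0,0.5],0],[2,[0,0,0.5],0],[2,[0,0,0.5],0],[2,[0,0,0.5],0],[2,[0,0,0.5],0],[2,[0,0,0.4],0],[2,[0,0,0.2],0],[2,[0,0,0],0]]'

```text
clock: 14.25
tool_pos: [521.7, -28.9, 84.6]
eef_rot: [-0.0, 0.729, 0.685, -0.0]
contact_force: [-0.2, -5.4, 0.2]
opening: 0.306
grasp_force: 59.1
```

>>> arm_command --series '[[2,[0,0,0.1],0],[2,[0,0,0.1],0],[2,[0,0,0],0],[2,[0,0,0],0],[2,[0,0,0],0],[2,[0,0,0],0],[2,[0,0,0],0],[2,[0,0,0],0],[2,[0,0,0],0],[2,[0,0,0],0]]'

```text
clock: 15.5
tool_pos: [521.8, -28.9, 82.8]
eef_rot: [0.0, 0.729, 0.685, -0.0]
contact_force: [-0.0, -6.2, -0.6]
opening: 0.307
grasp_force: 59.2
```

```bash
python3 - <<'E'
from h import *
p=pose();print(p,(np.array(p[:2])-S)@EX,(np.array(p[:2])-S)@EY,ctrl.observe()["contact_force"],ctrl.observe()["wrist_torque"])
t,_=cams.camera("top");s,_=cams.camera("side")
b=np.zeros((600,800,3),np.uint8)
b[:496,:400]=crop(t,325,375,215,277,8)
b[:480,400:]=crop(s,315,365,190,250,8)
cv2.imwrite("pics/c7.png",b)
E
```

```text
[np.float64(521.7700938600937), np.float64(-28.940937213820185), np.float64(82.7546870297026), np.float64(-3.572097652103133)] -0.1812005798169242 15.57705510318024 [-0.04478268 -6.24181451 -0.61366933] [-1.07383731  0.00952948  0.00708748]
```

View pics/c7.png

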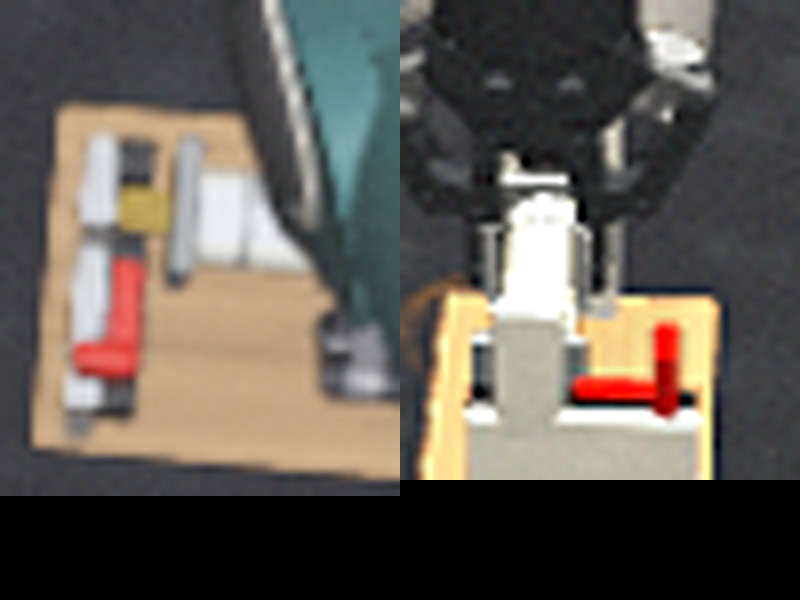

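The plunger is in the slot, at top-crop (145,208), with the axis at about 101.5 mm. Now ease back towards the round cup.

>>> arm_command --series '[[2,[-0.2,0,0],0],[2,[-0.2,0,0],0],[2,[-0.2,0,0],0],[2,[-0.2,0,0],0],[2,[-0.2,0,0],0],[2,[-0.2,0,0],0],[2,[-0.1,0,0],0],[2,[-0.1,0,0],0],[2,[0,0,0],0],[2,[0,0,0],0]]'

```text
clock: 16.85
tool_pos: [521.0, -42.3, 82.7]
eef_rot: [-0.0, 0.729, 0.685, -0.0]
contact_force: [-0.6, -2.9, -0.4]
opening: 0.306
grasp_force: 59.0
```

>>> arm_command --series '[[2,[-0.1,0,0.1],0],[2,[-0.1,0,0],0],[2,[0,0,0],0],[2,[0,0,0],0],[4,[0,0,0],0],[5,[0,0,0],0],[6,[0,0,0],0],[8,[0,0,0],0],[8,[0,0,0],0],[8,[0,0,0],0]]'

```text
clock: 18.1
tool_pos: [520.9, -44.4, 81.6]
eef_rot: [-0.0, 0.729, 0.685, -0.0]
contact_force: [-0.2, -0.7, -0.6]
opening: 0.933
grasp_force: 0.0
```

>>> arm_command --series '[[8,[0,0,-0.5],0],[8,[0,0,-1.5],0],[8,[0,0,-2],0],[8,[0,0,-2.5],0],[8,[0,0,-2.5],0],[8,[0,0,-2],0],[4,[0,-1.5,-1.5],0],[0,[0,-2,-0.5],0],[0,[0,-2,0],0],[0,[0,-2,0],0]]'

```text
clock: 19.35
tool_pos: [445.7, -39.6, 212.8]
eef_rot: [0.001, 0.729, 0.685, 0.0]
contact_force: [-0.2, -0.4, -0.3]
opening: 0.079
grasp_force: 0.0
```

```bash
python3 - <<'E'
from h import *
p=pose();print(p,(np.array(p[:2])-S)@EX,(np.array(p[:2])-S)@EY,ctrl.observe()["contact_force"])
t,_=cams.camera("top");s,_=cams.camera("side")
b=np.zeros((600,800,3),np.uint8)
b[:434,:400]=crop(t,325,425,215,277,7)[:, :400]
b[:496,:400]=cv2.resize(t[222:284,325:425],(400,248),interpolation=2).repeat(2,0)
b[:,400:]=crop(s,315,365,185,260,8)
cv2.imwrite("pics/c8.png",b)
E
```

```text
[np.float64(445.67939623741023), np.float64(-39.553844177138025), np.float64(212.83301846253937), np.float64(-3.525820947471832)] -75.48207124288339 0.3387173886257277 [-0.15796205 -0.35526211 -0.29674565]
```

View pics/c8.png

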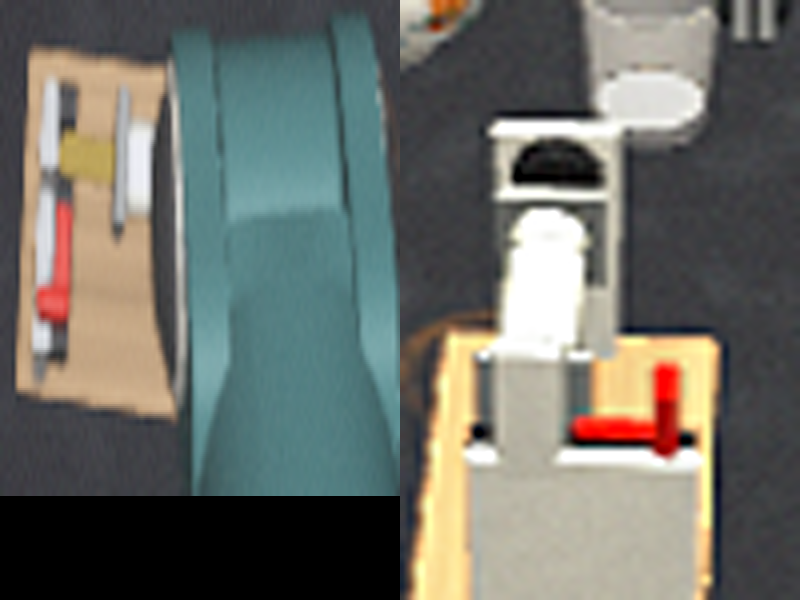

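```bash
python3 - <<'E'
from h import *
h=lambda X,Y:(315+(X-400+.5)/8-.5,185+(Y+.5)/8-.5)
f=lambda X,Y:(325+(X+.5)/4-.5,222+(Y/2+.5)/4-.5)
for n,q in(("far coll",onz("side",*h(545,195),122)),("near coll",onz("side",*h(535,353),122)),("near top",onz("top",*f(122,95),122)),("near top c",onz("top",*f(119,160),100)),("cupback cheektop",onz("side",*h(556,126),127)),("plate",onz("side",*h(528,352),160))):
    m=q[:2]-S;print(n,q,m@EX,m@EY)
p=np.array(pose());
g=lambda x,y,z:[*(S+x*EX+y*EY),z,p[3]]
print(plan(lerp(p,g(-80,92,212),5)+lerp(g(-80,92,212),g(-80,92,123),5),0.0))
E
```

```text
far coll [520.83407986 -95.96044183 122.        ] 2.975974149991738 -51.37458691616747
near coll [524.73731361   6.76218549 122.        ] 0.6008612097241213 51.39472871382301
near top [542.95036033   8.49016364 122.        ] 18.674446379187977 54.23136374485259
near top c [525.97645641   9.06213613 100.        ] 1.6972841268048666 53.7660373442029
cupback cheektop [ 516.32176546 -136.9146382   127.        ] 0.9722700072340335 -92.52786565760626
plate [526.85421593  56.35208082 160.        ] -0.31357560977365995 101.02136269646385
[[0.0,[1.84,-0.07,0.01],0.0],[0.0,[1.83,-0.07,0.02],0.0],[0.0,[1.84,-0.08,0.01],0.0],[0.0,[1.84,-0.07,0.01],0.0],[0.0,[1.84,-0.07,0.01],0.0],[0.0,[0.0,0.0,1.78],0.0],[0.0,[0.0,0.0,1.78],0.0],[0.0,[0.0,0.0,1.78],0.0],[0.0,[0.0,0.0,1.78],0.0],[0.0,[0.0,0.0,1.78],0.0]]
[446.77138271  52.2521211  123.0334285   -3.53168949]
```

The collars are symmetric about the seat (±51 mm at their edges), so the spindle is home. Next, the keeper: come down on the tab's -x side.

>>> arm_command --series '[[0,[1.8,-0.2,0],0],[0,[1.8,-0.2,0],0],[0,[1.9,-0.2,0],0],[0,[1.9,-0.1,0],0],[0,[1.8,-0.1,0.5],0],[0,[0,0,1.9],0],[0,[0,0,2],0],[0,[0,0,2],0],[0,[0,0,1.6],0],[0,[0,0,0.9],0]]'

```text
clock: 20.7
tool_pos: [444.0, 52.7, 122.1]
eef_rot: [-0.0, 0.729, 0.685, -0.0]
contact_force: [-0.5, 0.7, -0.3]
opening: -0.001
grasp_force: 0.0
```

>>> arm_command --series '[[0,[0,0.2,0],0],[0,[0,0.4,0],0],[0,[0,0.4,0],0],[0,[0,0.4,0],0],[0,[0,0.4,0],0],[0,[0,0.4,0],0],[0,[0,0.4,0],0],[0,[0,0.4,0],0],[0,[0,0,0],0],[0,[0,0,0],0]]'

```text
clock: 21.95
tool_pos: [473.5, 50.7, 122.6]
eef_rot: [-0.0, 0.729, 0.685, -0.0]
contact_force: [0.7, 0.4, -0.0]
opening: -0.001
grasp_force: 0.0
```

```bash
python3 - <<'E'
from h import *
p=pose();print(p,(np.array(p[:2])-S)@EX,(np.array(p[:2])-S)@EY,ctrl.observe()["contact_force"])
E
```

```text
[np.float64(473.54560038333256), np.float64(50.73960750901975), np.float64(122.5732043925018), np.float64(-3.541620069141983)] -53.180126539911726 92.16494465169212 [ 0.71205878  0.40828785 -0.02675818]
```

>>> arm_command --series '[[0,[0,0.2,0],0],[0,[0,0.2,0],0],[0,[0,0.2,0],0],[0,[0,0.2,0],0],[0,[0,0.2,0],0],[0,[0,0.1,0],0],[0,[0,0.1,0],0],[0,[0,0.1,0],0],[0,[0,0.1,0],0],[0,[0,0.1,0],0]]'

```text
clock: 23.2
tool_pos: [488.8, 49.8, 122.7]
eef_rot: [0.0, 0.729, 0.685, 0.0]
contact_force: [-0.2, 0.3, -0.2]
opening: -0.002
grasp_force: 0.0
```

```bash
python3 - <<'E'
from h import *
p=pose();print(p,(np.array(p[:2])-S)@EX,ctrl.observe()["contact_force"])
s,_=cams.camera("side")
cv2.imwrite("pics/c9.png",crop(s,310,370,185,260,8))
E
```

```text
[np.float64(488.7576232525541), np.float64(49.81748882115985), np.float64(122.67289078089102), np.float64(-3.5407440874209937)] -37.94018316058082 [-0.23152369  0.28000338 -0.1650587 ]
```

View pics/c9.png

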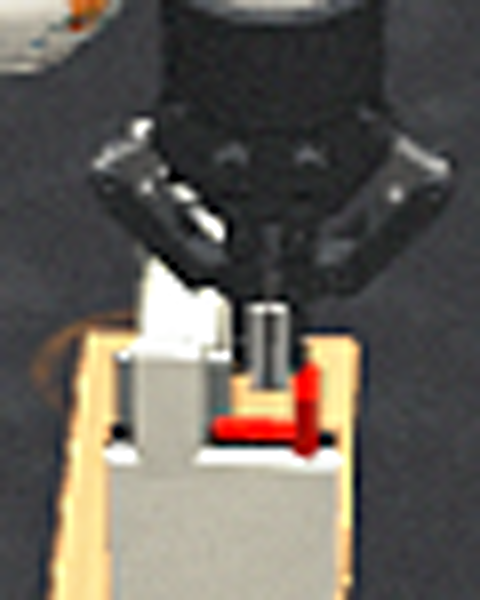

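The finger, ending at (268,388), stands clear of the tab at (307,410), and the tab hasn't moved. I'll check the geometry.

```bash
python3 - <<'E'
from h import *
print("tcp crop px",[(a-b+.5)*8 for a,b in zip(proj("side",pose()[:3]),(310,185))])
g=lambda x,y,z:[*(S+x*EX+y*EY),z]
for n,q in(("tab top c",g(-55,92,142)),("tab bot",g(-55,92,116)),("plate inner top",g(0,93,160)),("platetop outer",g(0,103,160)),("tcp110",g(-38,82,150))):print(n,[round((a-b+.5)*8) for a,b in zip(proj("side",q),(310,185))])
p,d=cams.camera("side")
for X,Y in((307,380),(307,430),(268,370),(268,320),(250,430),(160,400)):
    q=dep("side",310+X/8-.5,185+Y/8-.5,d)
    m=q[:2]-S;print(X,Y,q,m@EX,m@EY)
E
```

```text
tcp crop px [np.float64(274.06181672895445), np.float64(422.70133886679537)]
tab top c [322, 382]
tab bot [321, 438]
plate inner top [169, 339]
platetop outer [167, 356]
tcp110 [276, 346]
307 380 [477.19372489  51.13519591 143.14028146] -49.56295661094214 92.78250787551845
307 430 [477.23479354  60.01510372 127.22816431] -50.06406997199092 101.6483600427103
268 370 [491.41741882  58.71799998 153.6010868 ] -35.828711854003494 101.21950423191316
268 320 [491.630281    62.8326711  178.86679661] -35.86744137071487 105.33949558155813
250 430 [497.5581033   46.04166435 116.41508221] -28.925609212605348 88.94169234015584
160 400 [530.13860977  56.79292309 138.95383404] 2.9377793971486503 101.66189015041041
```

```bash
python3 - <<'E'
from h import *
p,d=cams.camera("side")
for X in (252,268,284):
  for Y in range(340,440,8):
    q=dep("side",310+X/8-.5,185+Y/8-.5,d)
    m=q[:2]-S;print(X,Y,np.round([*(m@EX,m@EY),q[2]] if 0 else [m@EX,m@EY,q[2]]),p[int(round(185+Y/8-.5)),int(round(310+X/8-.5))])
E
```

```text
252 340 [-30. 102. 168.] [106 111 110]
252 348 [-30.  97. 160.] [105 108 110]
252 356 [-30. 104. 161.] [110 111 111]
252 364 [-30. 100. 155.] [106 106 105]
252 372 [-30. 109. 158.] [125 139 156]
252 380 [-30. 103. 150.] [147 180 211]
252 388 [-30. 100. 144.] [122 151 181]
252 396 [-23. -57.  19.] [144 218 255]
252 404 [-23. -58.  14.] [142 217 248]
252 412 [-23. -53.  14.] [157 234 245]
252 420 [-29.  83. 117.] [ 52  86 255]
252 428 [-29.  81. 111.] [  0   0 255]
252 436 [-30.  92. 116.] [ 16  30 254]
268 340 [-36. 101. 167.] [60 62 62]
268 348 [-36. 103. 165.] [64 64 65]
268 356 [-36. 105. 162.] [63 66 66]
268 364 [-36. 102. 157.] [60 64 61]
268 372 [-36.  98. 151.] [65 64 62]
268 380 [-36. 103. 150.] [56 54 51]
268 388 [-36. 105. 149.] [61 70 88]
268 396 [-29. -66.  13.] [147 225 255]
268 404 [-30. -59.  13.] [140 215 249]
268 412 [-30. -46.  19.] [155 228 245]
268 420 [-35.  81. 115.] [ 62  96 255]
268 428 [-35.  87. 116.] [  0   0 255]
268 436 [-36.  89. 114.] [  2  26 255]
284 340 [-42. 105. 170.] [145 149 152]
284 348 [-41. 101. 163.] [140 148 148]
284 356 [-42. 102. 161.] [143 149 150]
284 364 [-42. 105. 159.] [143 147 145]
284 372 [-42. 101. 153.] [147 153 146]
284 380 [-42. 110. 156.] [143 152 142]
284 388 [-42. 104. 148.] [115 142 153]
284 396 [-36. -60.  17.] [153 229 255]
284 404 [-36. -60.  13.] [154 229 254]
284 412 [-37. -53.  15.] [158 235 250]
284 420 [-41.  83. 117.] [100 149 255]
284 428 [-41.  89. 117.] [  0  11 255]
284 436 [-41.  89. 114.] [ 20  32 255]
```

The depth shows the closed fingertips about 23 mm above the nominal TCP, so they passed over the tab. I'll back off, go lower and push again.

>>> arm_command --series '[[0,[0,0,-0.5],0],[0,[0,-0.5,-0.5],0],[0,[0,-1,0],0],[0,[0,-1.2,0],0],[0,[0,-1.2,0],0],[0,[0,-1.1,0],0],[0,[0,0,0.7],0],[0,[0,0,1],0],[0,[0,0,0.9],0],[0,[0,0,0.5],0]]'

```text
clock: 24.6
tool_pos: [438.5, 52.9, 100.6]
eef_rot: [-0.001, 0.729, 0.685, -0.0]
contact_force: [-0.8, 0.0, 0.1]
opening: 0.003
grasp_force: 0.0
```

```bash
python3 - <<'E'
from h import *
P=pose();print(P,(np.array(P[:2])-S)@EX,(np.array(P[:2])-S)@EY,ctrl.observe()["contact_force"])
p,d=cams.camera("side")
u,v=proj("side",P[:3]);print(u,v)
# scan column of fingertip: last row of finger surface
for du in(-1,0,1):
  for vv in range(int(v)-12,int(v)+3):
    q=dep("side",u+du,vv,d);m=q[:2]-S
    if m@EY>60:print(du,vv,np.round([m@EX,m@EY,q[2]]))
E
```

```text
[np.float64(438.4937287334569), np.float64(52.899323828685915), np.float64(100.61534232059651), np.float64(-3.5448480876594073)] -88.29846691059471 92.18076709288236 [-0.79999362  0.01836876  0.12148646]
360.9358668441572 243.7773255631149
-1 231 [-84. 103. 156.]
-1 232 [-84. 102. 152.]
-1 233 [-84.  99. 146.]
-1 234 [-84. 104. 146.]
-1 235 [-84. 101. 140.]
-1 236 [-85. 105. 140.]
-1 237 [-85. 103. 134.]
-1 238 [-85. 104. 131.]
-1 239 [-85. 103. 127.]
0 231 [-87.  99. 153.]
0 232 [-87. 110. 158.]
0 233 [-87. 106. 151.]
0 234 [-87. 104. 146.]
0 235 [-87. 104. 142.]
0 236 [-87. 104. 139.]
0 237 [-87. 103. 134.]
0 238 [-88. 103. 130.]
0 239 [-88. 103. 127.]
1 231 [-90. 104. 157.]
1 232 [-90. 105. 154.]
1 233 [-90. 107. 152.]
1 234 [-90. 103. 146.]
1 235 [-90. 106. 144.]
1 236 [-90. 101. 136.]
1 237 [-90. 104. 135.]
1 238 [-90. 105. 133.]
1 239 [-91. 103. 127.]
```

>>> arm_command --series '[[0,[0,0.4,0],0],[0,[0,0.6,0],0],[0,[0,0.6,0],0],[0,[0,0.6,0],0],[0,[0,0.5,0],0],[0,[0,0.5,0],0],[0,[0,0.5,0],0],[0,[0,0.5,0],0],[0,[0,0.4,0],0],[0,[0,0.3,0],0]]'

```text
clock: 25.9
tool_pos: [487.9, 49.9, 101.6]
eef_rot: [-0.0, 0.729, 0.685, -0.0]
contact_force: [-2.2, 0.5, 1.1]
opening: 0.0
grasp_force: 1.1
```

>>> arm_command --series '[[0,[0,0.1,0],0],[0,[0,0.1,0],0],[0,[0,0.1,0],0],[0,[0,0.1,0],0],[0,[0,0.1,0],0],[0,[0,0.1,0],0],[0,[0,0,0],0],[0,[0,0,0],0],[0,[0,0,0],0],[0,[0,0,0],0]]'

```text
clock: 27.15
tool_pos: [488.2, 49.8, 101.2]
eef_rot: [-0.003, 0.728, 0.685, -0.005]
contact_force: [-16.2, 2.0, 13.8]
opening: -0.004
grasp_force: 8.9
```

```bash
python3 - <<'E'
from h import *
P=pose();print(P,(np.array(P[:2])-S)@EX,(np.array(P[:2])-S)@EY,ctrl.observe()["contact_force"])
p,d=cams.camera("side")
m=((p[:,:,2]>180)&(p[:,:,1]<60)&(p[:,:,0]<60));m[:215]=0;m[:,:310]=0;m[255:]=0;m[:,370:]=0
# tab: red pixels above plate
for v in range(225,245):
    us=np.where(m[v])[0]
    if len(us):
        q=[dep("side",u,v,d) for u in(us[0],us[-1])];print(v,us[0],us[-1],[(np.round((x[:2]-S)@EX),np.round((x[:2]-S)@EY),round(x[2])) for x in q])
E
```

```text
[np.float64(488.1842237290458), np.float64(49.76755204782718), np.float64(101.20428186551328), np.float64(-3.4853069695854257)] -38.5094646113119 92.08836884593647 [-16.17302208   2.04419457  13.78291924]
230 337 338 [(np.float64(-18.0), np.float64(82.0), 141), (np.float64(-21.0), np.float64(86.0), 144)]
231 336 338 [(np.float64(-15.0), np.float64(88.0), 142), (np.float64(-21.0), np.float64(88.0), 142)]
232 336 338 [(np.float64(-15.0), np.float64(96.0), 144), (np.float64(-21.0), np.float64(95.0), 144)]
233 336 338 [(np.float64(-16.0), np.float64(102.0), 145), (np.float64(-21.0), np.float64(96.0), 141)]
234 336 338 [(np.float64(-15.0), np.float64(95.0), 137), (np.float64(-22.0), np.float64(102.0), 142)]
235 337 337 [(np.float64(-19.0), np.float64(102.0), 138), (np.float64(-19.0), np.float64(102.0), 138)]
236 337 337 [(np.float64(-19.0), np.float64(100.0), 133), (np.float64(-19.0), np.float64(100.0), 133)]
237 338 338 [(np.float64(-21.0), np.float64(97.0), 127), (np.float64(-21.0), np.float64(97.0), 127)]
```

The tab centre is now at about -18 mm (expected -19), and the push stalled at 16 N, so the keeper is at its stop. Back off and rise.

>>> arm_command --series '[[0,[0,-0.3,0],0],[0,[0,-0.5,0],0],[0,[0,-0.8,0],0],[0,[0,-1,0],0],[0,[0,-1,-0.5],0],[0,[0,-0.5,-2],0],[0,[0,0,-3],0],[0,[0,-1,-4],0],[0,[0,-1,-4],0],[0,[0,-1,-2],0]]'

```text
clock: 28.45
tool_pos: [423.0, 54.2, 259.0]
eef_rot: [0.001, 0.729, 0.685, 0.001]
contact_force: [-0.5, -0.4, -1.0]
opening: -0.0
grasp_force: 0.0
```

>>> arm_command --series '[[0,[3,0,0],0],[0,[4,0,0],0],[0,[5,0,0],0],[0,[5,0,0],0],[0,[5,0,0],0],[0,[4,0,0],0],[0,[3,0,0],0],[0,[0,0,0],0],[0,[0,0,0],0],[0,[0,0,0],0]]'

```text
clock: 29.7
tool_pos: [441.1, 341.9, 256.7]
eef_rot: [0.001, 0.729, 0.684, -0.0]
contact_force: [0.6, -0.5, -0.4]
opening: 0.001
grasp_force: 0.0
```

```bash
python3 - <<'E'
from h import *
print(pose(),ctrl.observe()["contact_force"])
t,_=cams.camera("top");s,_=cams.camera("side")
b=np.zeros((600,800,3),np.uint8)
b[:248,:400]=cv2.resize(t[222:284,325:425],(400,248),interpolation=2)
b[260:508,:400]=cv2.resize(t[125:315,150:510],(400,248))
b[:,400:]=crop(s,315,365,185,260,8)
cv2.imwrite("pics/c10.png",b)
E
```

```text
[np.float64(441.05651760889725), np.float64(341.9356275716942), np.float64(256.7450755074151), np.float64(-3.6398168374371487)] [ 0.63626783 -0.49975622 -0.39817547]
```

View pics/c10.png

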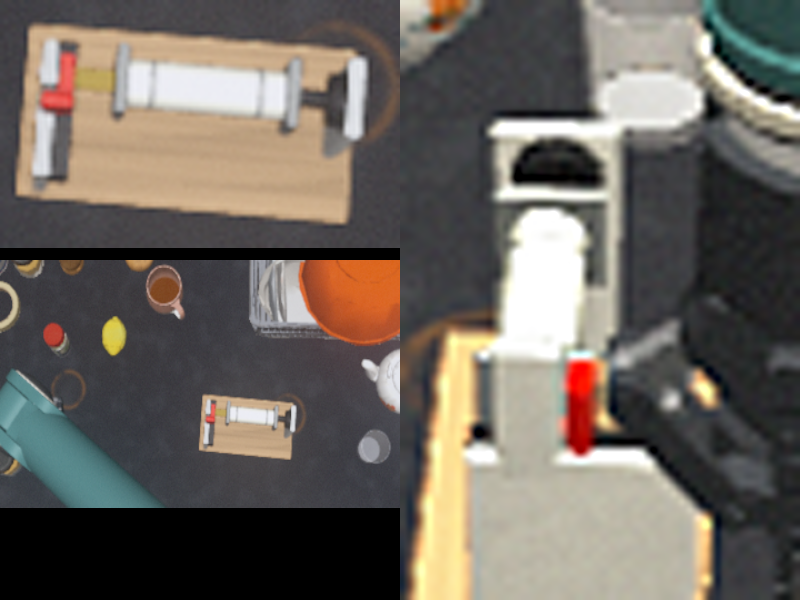

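The spindle sits level: collar to cup rim is about 17 mm (18 expected). The keeper covers the slot at top-crop (62,85), and the bystanders haven't moved.

```bash
python3 -c "
from workcell import job
print(job.job_done())"
```

```text
the job is handed in; nothing more can be done
None
```

The spindle is fitted in the holder with its pin home in the round cup, the red keeper is fully across at its stop, and I handed the job in at about 30 s with the arm clear.

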